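# Lock the hub and torque its nut

## Task

Stand the red locking block on the fixture's blue plate, in the gap between the yellow stop post and the hub arm facing it, so that the hub cannot turn. Then swing the torque wrench, already on the nut, clockwise (seen from above) until the nut is tight and the handle breaks over at its red knuckle; stop there, without dragging it to the end of its bend, and ease it back until the wrench is straight again. Leave the block in place and the other things on the bench where they are.

Things in the scene. Friction and masses are not known exactly. Their poses are not given: they have to be found in the camera images.
- block_grip (a point): Loose red block (0.28 kg), 30 (x) x 56 (y) x 50 mm high, with an upright aluminium tab on top for gripping, 12 (x) x 40 (y) x 46 mm high; 96 mm in all. This point lies in the tab on the block's vertical axis, 72 mm above its underside; x across the 30 mm width and the tab's 12 mm, z up. A half turn makes no difference. It starts on the left or the right of the bench.
- slot (a point): Where the middle of the block's underside belongs: on top of the blue plate (260 mm square, 16 mm thick), 86 mm from the nut's axis. x points across the gap from post to hub arm (the block's 30 mm width goes along x), -y away from the nut, z up. Post face 15 mm away on the -x side; arm face on the +x side, 22 to 38 mm away at the start, 16 mm when joint hub is 0.
- post_top (a point): Middle of the top of the yellow stop post, 30 (x) x 58 (y) mm, which stands 52 mm above the blue plate; it is fixed. Axes as for the slot.
- nut_axis (a point): Fixed point on the vertical turning axis of hub and nut, at the height of the wrench (106 mm above the bench).
- grip (a point): Middle of the wrench's black rubber grip, a level round bar 28 mm thick and 115 mm long, 106 mm above the bench; with the wrench straight 212 mm from the nut's axis. x points outward along the grip to its free end, 58 mm on; z up. Towards the knuckle the shaft is 18 mm thick.
- knuckle (a point): Vertical hinge of the wrench: red knuckle, 30 mm across and 28 mm high, 55 mm from the nut's axis, at the end of the steel head. This point is its middle.
- hub (a joint): Angle of the three-armed hub (rad), growing clockwise seen from above. It turns loosely (0.12 N m), starts at -0.2 to -0.1 and stops near 0 when its arm presses the block against the post. It may be turned. Arms 24 mm wide, reaching 115 mm from the axis, tops 61 mm above the bench.
- nut (a joint): Angle of the nut, with socket and wrench head, relative to the hub (rad), growing clockwise. It turns with 0.6 N m, starts at 0 to 0.3 and comes up tight at 0.45; above 0.40 is tight. While the hub is loose it turns before the nut does.
- handle (a joint): Bend of the wrench at the red knuckle (rad): 0 straight, growing clockwise. It stays 0 up to 2.4 N m at the knuckle (about 15 N sideways at mid-grip), then gives at nearly constant force up to a hard end at 0.42. Broken over: above 0.08; above 0.36 counts as dragged to the end and spoils the job. A spring straightens it when eased off.
- can: Bystander: green closed can, 54 mm across, 95 mm tall; origin at its underside. Leave it alone (not moved more than 30 mm).
- spanner: Bystander: steel open spanner lying flat; origin under its middle. Leave it alone (not moved more than 30 mm).
- screwdriver: Bystander: screwdriver lying flat; origin under its middle. Leave it alone (not moved more than 30 mm).
- socket: Bystander: small steel socket, 30 mm across, 40 mm tall; origin at its underside. Leave it alone (not moved more than 30 mm).
- bearing: Bystander: steel bearing ring lying flat, 68 mm across, 16 mm thick; origin at its underside. Leave it alone (not moved more than 30 mm).
- jar: Bystander: amber jar with black cap, 64 mm across, 75 mm tall; origin at its underside. Leave it alone (not moved more than 30 mm).
Things that resemble listed ones, but are neither listed nor needed, are in the scene too. Of the things that look like the part that bears block_grip, the smallest one is meant.

How it is judged:
By the outcome, as a careful person would: the job done as asked, in the order asked, and still so for the second after the job is handed in, with the robot touching nothing.
It also fails if it takes over 69 s, if anything falls off the work surface, if the arm or the gripper's body presses on something with over 40 N, if the wrist force passes 120 N, or if a joint passes its speed limit or range.

## Robot

A 6-joint arm with a two-finger parallel gripper is mounted at the origin on the work surface. World frame = base frame: x ahead of the robot, y to its left, z up, the work surface at z = 0. Lengths are in m, angles in rad, forces in N, time in s.
With the tool pointing down it reaches from about 0.25 to 0.775 m from the base axis. Payload 4 kg.
Tool frame: the origin (TCP) lies midway between the tips of the shut fingers; the grasp point (between the pads) lies 19 mm behind it; z points along the fingers, y is the line along which they close (so a half turn about z gives the same grasp; the last joint's range is limited). The gripper opens to 94 mm and grips with 3 to 60 N. Pads are 16 mm wide; open, the fingers measure 119 mm over their backs; the gripper's body (75 mm by 177 mm) begins 78 mm behind the grasp point.
Start: joints at [-1.227, 0.087, 1.371, -0, 1.684, -0.103], TCP at [0.238, -0.496, 0.206] pointing down, gripper open.
Joint ranges: [-3.1, 3.1], [-0.76, 2.03], [0.27, 2.55], [-1.08, 4.22], [0.17, 2.65], [-2.57, 2.57]. Speed limits (rad/s): [2.79, 2.79, 3.14, 3.14, 3.14, 3.14].

## Interface

Orientations are given as a rotation vector (axis times angle).
In Python, from plant import arm gives the robot as it stands. Calls block until the motion is done:
- arm.move_ptp(position, orientation): joint-space move of the TCP to a pose.
- arm.servo_line(position, rot=None, speed=0.15, f_stop=None): straight line of the TCP; rot=None keeps the orientation; speed is the mean speed in m/s. With f_stop (N) it stops when the force on the tool has changed by that much, and returns True; else False.
- arm.move_j(angles): joint-space move.
- arm.move_gripper(opening, grasp_force=None): finger opening in m; grasp_force is the grip in N (None keeps the last); returns when the fingers have stopped.
- arm.pause(seconds).
- arm.inverse_kinematics(position, orientation): joint angles nearest the present ones, or None.
- arm.capture(name): name is "scene" or "top"; returns (picture, depth): 400x640x3 uint8, red, green, blue; 400x640 float32, m along the optical axis (not along the pixel's ray), 0 where there is no reading.
- arm.camera_info(name): a dict with "camera_matrix" (3x3 intrinsics, pixels), "world_to_cam" (4x4, takes a point from world to camera coordinates). Camera axes: x right, y down, z forward; pixel columns grow to the right and rows downward; lengths in m; the calibration is good to about 2 mm. A picture is of the moment at which its call begins. camera_info takes no time and is no camera call.
A pose or a line that the arm cannot do raises arm.MotionError and nothing moves.
- arm.sign_off(): hands the job in; it is judged then, once.
Trained networks look in the newest picture that a camera, given by its name, has taken for a name from the list of things; names that differ only in an ending like _2 or _b are one class to them, and where a whole thing is asked for, a point or a joint stands for the part that bears it (a point fixed in the world has none). Each returns a list of dicts, best first, with "confidence" (0 to 1); they miss things now and then, are a little off and sometimes report something else, mostly with a low value. They report only what shows in the picture. A call takes as long as a camera call. They do not tell look-alikes from the thing itself.
- arm.boxes_of(camera, name): "rect" ([left, top, right, bottom] in pixels, round what is visible of it).
Readings, each from a call of its own:
- arm.get_clock(): time.
- arm.get_joints(): joint angles.
- arm.get_qvel(): joint speeds.
- arm.get_joint_efforts(): joint torques, N m.
- arm.get_eef_pos(): TCP position.
- arm.get_eef_rot(): TCP orientation.
- arm.get_ft_force(): force on the tool from outside, world axes, zero at the start.
- arm.get_ft_torque(): the same for the moment, N m.
- arm.get_opening(): finger opening in m.
- arm.get_finger_force(): force on a finger pad.
Only numpy, scipy, OpenCV 4.12 (cv2) and the standard library are available. Lean on these libraries where they do the work, as an engineer would, in place of code of your own. Each camera call takes 0.05 s, during which the arm holds its last target. There are 200 camera calls.

## Working session

There is one attempt and no reset: what is moved stays moved. The work goes in short steps, each a Python script; the robot and the scene stay as the last script left them, time stands still between calls to the robot, and variables do not carry over. Pictures are saved under pics/ and viewed, at most 10 in all, crops included, and the job is handed in when it is done.

```bash
mkdir -p pics; python3 - <<'E'
from plant import arm
import cv2,numpy as np
for c in("scene","top"):
    p,d=arm.capture(c); cv2.imwrite(f"pics/{c}0.png",p[:,:,::-1]); np.savez(f"{c}0.npz",p=p,d=d)
    i=arm.camera_info(c); print(c,i["camera_matrix"],i["world_to_cam"])
    for n in("block_grip","grip","knuckle","hub","post_top"):
        try: print(n,[(b["rect"],round(b["confidence"],2)) for b in arm.boxes_of(c,n)][:5])
        except Exception as e: print(n,e)
print(arm.get_clock(),arm.get_eef_rot())
E
```

```text
scene [[365.5696717    0.         323.187937  ]
 [  0.         365.5696717  199.32663308]
 [  0.           0.           1.        ]] [[-0.54929452  0.83556851 -0.01003994  0.32977296]
 [ 0.48300962  0.30767556 -0.81977891 -0.18084962]
 [-0.68189239 -0.45514944 -0.57259213  1.53305668]
 [ 0.          0.          0.          1.        ]]
block_grip [([257.1, 156.4, 283.7, 192.4], 0.92), ([231.3, 158.0, 246.8, 188.1], 0.72), ([238.1, 137.2, 255.2, 173.7], 0.7), ([316.9, 193.2, 385.5, 223.2], 0.69)]
grip [([310.7, 194.7, 388.3, 225.4], 0.96)]
knuckle []
hub [([266.7, 187.9, 385.8, 235.7], 0.69)]
post_top [([248.9, 184.2, 387.7, 259.6], 0.83)]
top [[384.54828131   0.         319.9026802 ]
 [  0.         384.54828131 197.31738163]
 [  0.           0.           1.        ]] [[-2.34154862e-03 -9.99957925e-01  8.86930709e-03 -5.57892391e-02]
 [-9.89886063e-01  1.05970480e-03 -1.41860702e-01  5.60036714e-01]
 [ 1.41845334e-01 -9.11177721e-03 -9.89846896e-01  1.07151676e+00]
 [ 0.00000000e+00  0.00000000e+00  0.00000000e+00  1.00000000e+00]]
block_grip [([399.9, 211.4, 424.7, 241.6], 0.92), ([454.4, 231.6, 485.7, 262.3], 0.87), ([434.6, 205.1, 461.1, 220.6], 0.51)]
grip [([230.6, 184.2, 317.6, 202.7], 0.72)]
knuckle [([233.6, 142.8, 383.8, 239.7], 0.73), ([235.3, 181.9, 319.2, 197.6], 0.58)]
hub [([233.4, 158.3, 375.9, 227.6], 0.65)]
post_top [([234.4, 144.6, 379.8, 243.1], 0.97), ([234.2, 184.3, 317.6, 200.2], 0.5)]
0.6 [ 3.06339840e+00  6.95912124e-01 -4.69458413e-05]
```

```bash
python3 - <<'E'
import cv2
a=cv2.imread("pics/top0.png")[100:300,200:520]
cv2.imwrite("pics/t1.png",cv2.resize(a,None,fx=2.5,fy=2.5,interpolation=cv2.INTER_CUBIC))
E
```

```text
(no output)
```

View pics/t1.png

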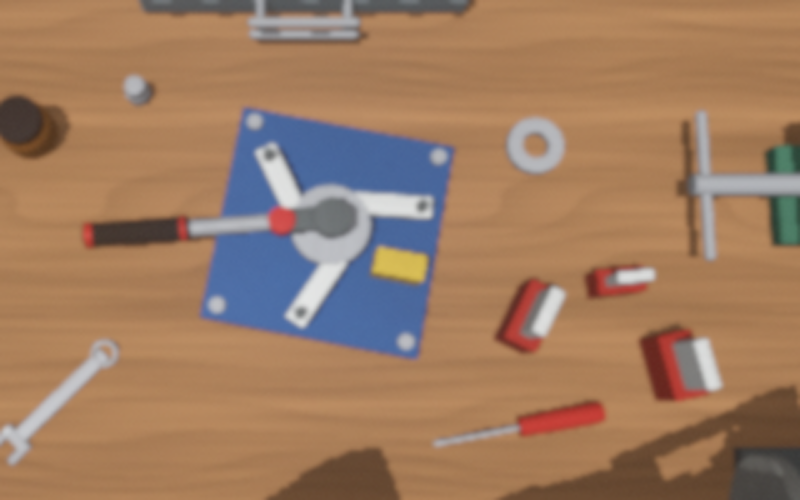

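View pics/scene0.png

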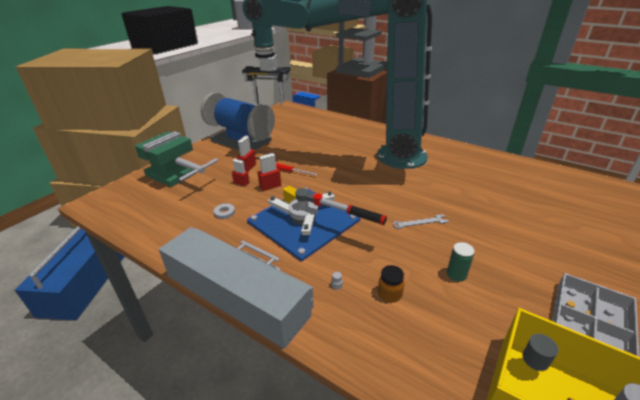

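Candidates in the top picture (full px): A (412,226), B (449,212), C (473,246). B looks smallest. I'll measure all three with depth, along with the plate, post and wrench.

```bash
cat > h.py <<'E'
from plant import arm
import numpy as np, cv2
def cloud(c,d):
    i=arm.camera_info(c);K=i["camera_matrix"];T=np.linalg.inv(i["world_to_cam"])
    v,u=np.mgrid[:d.shape[0],:d.shape[1]]
    P=np.stack([(u-K[0,2])/K[0,0]*d,(v-K[1,2])/K[1,1]*d,d],-1)
    return P@T[:3,:3].T+T[:3,3]
def rect(P):
    (c,s,a)=cv2.minAreaRect((P[:,:2]*1000).astype(np.float32)); return np.round(c,1),np.round(s,1),round(a,1),len(P)
E
python3 - <<'E'
from h import *
import sys
f=np.load("top0.npz");p,d=f["p"],f["d"];W=cloud("top",d);hsv=cv2.cvtColor(p,cv2.COLOR_RGB2HSV)
H,S,V=[hsv[:,:,k].astype(int) for k in range(3)]
for n,(l,t,r,b) in dict(A=(396,208,428,244),B=(430,202,466,224),C=(450,228,492,264)).items():
    w=W[t:b,l:r].reshape(-1,3);red=((S>150)&((H<8)|(H>172)))[t:b,l:r].ravel()
    z=w[:,2]; m=z>.012; print(n,"zmax",np.percentile(z[m],[98]),"hist",np.histogram(z[m],np.arange(.01,.16,.01))[0])
    zt=np.percentile(z[m],97)
    print("  tabtop",rect(w[z>zt-.008]),zt)
    rz=z[m&red]; h=np.histogram(rz,np.arange(.01,.12,.005)); print("  red",h[0])
blue=(H>100)&(H<125)&(S>110)&(W[...,2]>.005)&(W[...,2]<.03); blue[:140]=0;blue[250:]=0;blue[:,:270]=0;blue[:,390:]=0
print("plate",rect(W[blue]),np.median(W[blue][:,2]))
yel=(H>20)&(H<32)&(S>130)&(W[...,2]>.055);yel[:190]=0;yel[225:]=0;yel[:,:340]=0;yel[:,380:]=0
print("post",rect(W[yel]),W[yel].mean(0),np.median(W[yel][:,2]))
R=(slice(140,250),slice(225,385));w=W[R].reshape(-1,3)
dark=((V<90)&(W[...,2]>.09)&(W[...,2]<.14))[R].ravel()
g=dark&(w[:,1]>.05)
print("grip",rect(w[g]),w[g].mean(0))
red=((S>150)&((H<8)|(H>172))&(W[...,2]>.08))[R].ravel()
lab=cv2.connectedComponentsWithStats(red.reshape(110,160).astype(np.uint8));
for k in range(1,lab[0]):
    q=w[(lab[1].ravel()==k)]; 
    if len(q)>8: print("redcomp",len(q),q.mean(0),q.min(0),q.max(0))
wh=((S<60)&(V>120)&(W[...,2]>.045)&(W[...,2]<.07))[R].ravel().reshape(110,160)
lab=cv2.connectedComponentsWithStats(wh.astype(np.uint8))
for k in range(1,lab[0]):
    q=w[(lab[1].ravel()==k)]
    if len(q)>30: print("arm",rect(q),q[:,2].mean())
E
```

```text
A zmax [0.13214175] hist [ 16  20  23  22  19 185  22  16  19  13  18 109  24   0]
  tabtop (array([ 432., -196.]), array([ 43.9, 301.5]), 19.6, 130) 0.1314225580459853
  red [  0   0   0   0   2   7   7  13  10   9  52 110   6   0   0   0   0   0
   0   0   0]
B zmax [0.1002443] hist [11 14 14 83 54  8  9  7 64  1  0  0  0  0]
  tabtop (array([ 465.9, -242.4]), array([ 15.8, 411.5]), 15.8, 68) 0.09980332705762537
  red [ 0  2  5  5  5  5  9 48 30  1  0  0  0  0  0  0  0  0  0  0  0]
C zmax [0.13152513] hist [ 26  38  40  34  36 205  43  27  28  31  34 112  27   0]
  tabtop (array([ 424.4, -270.5]), array([446.8,  52.2]), 89.0, 137) 0.13093419769681264
  red [  1   9  17  17  16  22  14  18  13  21  54 113  13   0   0   0   0   0
   0   0   0]
plate (array([579.9, -90.4]), array([251.3, 252.3]), 78.9, 4276) 0.01559434564665474
post (array([ 532.7, -168.3]), array([55.9, 29.2]), 79.7, 202) [ 0.53222633 -0.168162    0.06689224] 0.06700237073738657
grip (array([562.6, 121.5]), array([22.8, 85.9]), 4.1, 265) [0.56215008 0.12121575 0.11748891]
redcomp 59 [ 0.57419402 -0.03594837  0.11958475] [ 0.56269779 -0.0455803   0.11410814] [ 0.58442888 -0.02666958  0.1250204 ]
redcomp 23 [0.56625228 0.0715654  0.11843344] [0.555477   0.06735122 0.11089368] [0.57763829 0.07559592 0.12352398]
redcomp 36 [0.55490445 0.16627468 0.1464532 ] [ 0.40225225 -0.04661694  0.11025727] [0.57291055 0.17743135 1.14057955]
arm (array([555.1, -78.9]), array([212.5, 187.6]), 70.5, 1170) 0.06085644643492795
```

```bash
python3 - <<'E'
import cv2
a=cv2.imread("pics/scene0.png")[125:250,220:400]
cv2.imwrite("pics/s1.png",cv2.resize(a,None,fx=4.4,fy=4.4,interpolation=cv2.INTER_CUBIC))
E
```

```text
(no output)
```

View pics/s1.png

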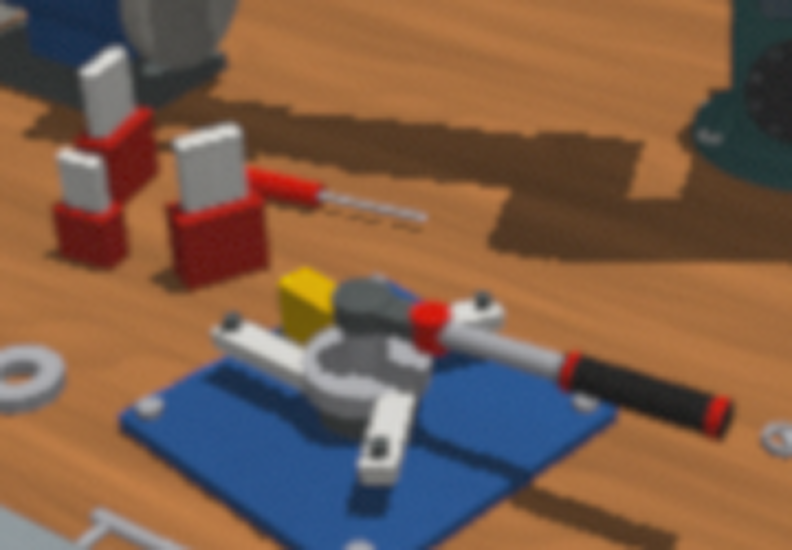

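The scene crop shows three red blocks: a rear tall one at crop (110,125), a mid tall one at (220,200), and a small one at (90,205). Measured heights are 131 mm for A, 98 mm for B and 131 mm for C. B, at top px (449,212), is the smallest and matches the listed 96 mm, so it is the one meant. I'll refine the numbers next.

```bash
python3 - <<'E'
from h import *
f=np.load("top0.npz");p,d=f["p"],f["d"];W=cloud("top",d);hsv=cv2.cvtColor(p,cv2.COLOR_RGB2HSV)
H,S,V=[hsv[:,:,k].astype(int) for k in range(3)];Z=W[...,2];ok=(d>.3)
for n,(l,t,r,b),zl,zh in [("A",(396,208,428,244),.115,.14),("B",(430,202,466,224),.088,.108),("C",(450,228,492,264),.115,.14),("Bred",(430,202,466,224),.043,.056)]:
    w=W[t:b,l:r].reshape(-1,3);m=(w[:,2]>zl)&(w[:,2]<zh)
    print(n,rect(w[m]),np.median(w[m],0))
Y=(H>18)&(H<34)&(S>110)&(Z>.062)&(Z<.075);Y[:190]=0;Y[225:]=0;Y[:,:340]=0;Y[:,380:]=0
print("post",rect(W[Y]),W[Y].mean(0))
hub=(S<60)&(Z>.055)&(Z<.068);q=W[150:235,330:385][hub[150:235,330:385]]
q=q[(np.hypot(q[:,0]-.58,q[:,1]+.09)>.055)&(q[:,1]<-.13)];print("arm",rect(q))
for n,(l,t,r,b) in dict(box=(250,95,400,118)).items():
    w=W[t:b,l:r];m=w[...,2]>.03;q=w[m];print(n,q.min(0),q.max(0))
q=W[95:150,200:300];print("left tall",[(q[m].min(0),q[m].max(0)) for m in [(q[...,2]>.02)&(q[...,2]<.3)]])
g=(V<90)&(Z>.095)&(Z<.13);g[:180]=0;g[205:]=0;g[:,:225]=0;g[:,276:]=0
q=W[g][:,:2];print("grip",q.mean(0),cv2.fitLine(q.astype(np.float32),2,0,.01,.01).ravel())
E
```

```text
A (array([ 475.1, -316.3]), array([16.1, 53.2]), 62.6, 138) [ 0.47488593 -0.31518729  0.12782066]
B (array([ 516.1, -421.5]), array([11.8, 38.8]), 6.2, 66) [ 0.51633469 -0.42155958  0.09585448]
C (array([ 419.6, -480.6]), array([53.1, 16.9]), 13.8, 158) [ 0.41928704 -0.47872722  0.12770007]
Bred (array([ 516.3, -421.2]), array([29.9, 55.1]), 6.2, 127) [ 0.51013358 -0.41508858  0.04935588]
post (array([ 532.8, -167.7]), array([57.1, 29.3]), 79.9, 210) [ 0.53268954 -0.16786098  0.06703244]
arm (array([ 587.7, -172.8]), array([65., 70.]), 6.3, 176)
box [ 0.40225225 -0.25577941  0.03006046] [0.85354089 0.13659215 1.14057955]
left tall [(array([0.69337092, 0.00306244, 0.02023092]), array([0.85316592, 0.28609365, 0.09117456]))]
grip [0.56215008 0.12121575] [ 0.06775402 -0.99770206  0.56215006  0.12121575]
```

```bash
cat >> h.py <<'E'
from scipy.spatial.transform import Rotation as Rn
def down(deg):
    y=np.array([np.cos(np.radians(deg)),np.sin(np.radians(deg)),0]);z=np.array([0,0,-1.])
    return Rn.from_matrix(np.stack([np.cross(y,z),y,z],1)).as_rotvec()
def best(pos,deg):
    q0=np.array(arm.get_joints());c=[]
    for k in(deg,deg+180):
        q=arm.inverse_kinematics(pos,down(k))
        if q is not None:c.append((np.abs(np.array(q)-q0).max(),k))
    print(c);return min(c)[1]
E
python3 - <<'E'
from h import *
a=best([.5162,-.4214,.15],6.2);r=down(a)
arm.move_gripper(.05)
arm.move_ptp([.5162,-.4214,.17],r)
print(arm.servo_line([.5162,-.4214,.061],speed=.1,f_stop=8))
arm.move_gripper(0,grasp_force=30);print(arm.get_opening(),arm.get_finger_force(),arm.get_eef_pos())
arm.servo_line([.5162,-.4214,.22],speed=.15);print(arm.get_opening(),arm.get_ft_force())
b=best([.565,-.1744,.22],-10.6)
arm.move_ptp([.565,-.1744,.20],down(b))
arm.servo_line([.565,-.1744,.125],speed=.15)
for c in("scene","top"):
    p,d=arm.capture(c);np.savez(f"{c}1.npz",p=p,d=d)
    cv2.imwrite(f"pics/{c}1.png",cv2.resize(p[125:250,220:400] if c=="scene" else p[140:260,240:400],None,fx=4,fy=4,interpolation=cv2.INTER_CUBIC)[:,:,::-1])
print(arm.get_clock(),arm.get_eef_pos())
E
```

```text
[(np.float64(0.7748013981387769), 6.2), (np.float64(2.366791255451016), 186.2)]
False
0.011804546540765449 29.99828964471817 [ 0.51616719 -0.42139787  0.06099568]
0.011519768516350962 [-0.27281739 -0.48764087 -2.75549776]
[(np.float64(0.6676357369108477), -10.6)]
7.4083 [ 0.56593994 -0.17514449  0.12685673]
```

View pics/scene1.png

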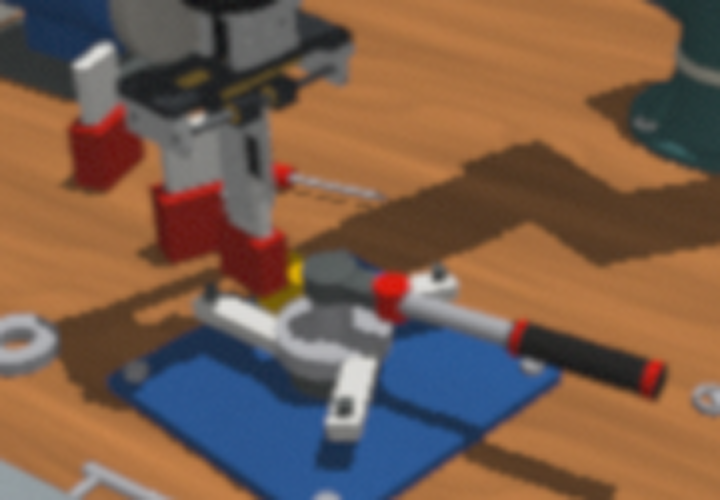

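The block hangs upright in the gripper at about crop (255,260), between the hub arm (240,315) and the yellow post (285,285). I'll lower it now.

```bash
python3 - <<'E'
from h import *
s=arm.servo_line([.565,-.1744,.0745],speed=.05,f_stop=6)
print(s,arm.get_eef_pos(),arm.get_ft_force(),arm.get_ft_torque())
if arm.get_eef_pos()[2]<.081:
    arm.move_gripper(.035);arm.pause(.2)
    arm.servo_line([.565,-.1744,.20],speed=.15)
    arm.move_ptp([.45,.05,.25],down(-10.6))
    for c in("scene","top"):
        p,d=arm.capture(c);np.savez(f"{c}2.npz",p=p,d=d)
        cv2.imwrite(f"pics/{c}2.png",cv2.resize(p[140:250,240:400],None,fx=4,fy=4,interpolation=cv2.INTER_CUBIC)[:,:,::-1])
print(arm.get_clock())
E
```

```text
True [ 0.56440053 -0.17416022  0.07687168] [ 1.06499329 -0.73372168  4.8751605 ] [-0.1115404  -0.25996215  0.01450961]
11.15
```

View pics/top2.png

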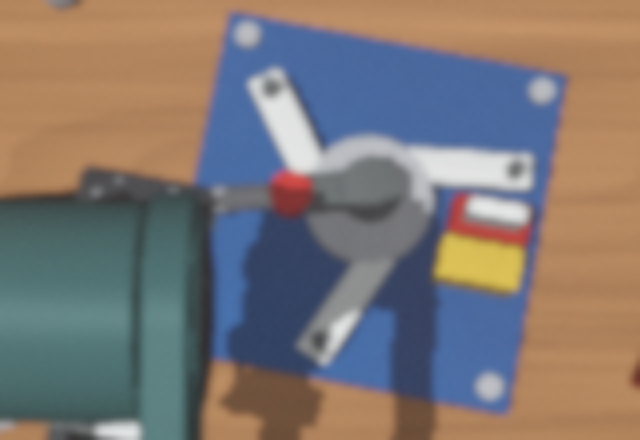

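The block stands in the gap at crop (490,215), against the post (480,262), with the hub arm (475,168) above it. Next I'll push the grip clockwise with shut fingers and watch the force.

```bash
cat >> h.py <<'E'
N=np.array([.580,-.0904]);Zp=.085;RP=.19
def push(phi,off=.022,r=RP):
    u=np.array([np.sin(phi),np.cos(phi)]);t=np.array([np.cos(phi),-np.sin(phi)])
    return np.r_[N+r*u-off*t,Zp]
def rot(phi,flip): return down(90-np.degrees(phi)+flip)
def ft(phi): return -np.dot(arm.get_ft_force()[:2],[np.cos(phi),-np.sin(phi)])
E
python3 - <<'E'
from h import *
arm.move_gripper(0,grasp_force=30)
for fl in(0,180):print(fl,[None if (q:=arm.inverse_kinematics(push(p),rot(p,fl))) is None else np.round(q,2) for p in(-.08,.3,.8)])
q0=np.array(arm.get_joints())
fl=min((0,180),key=lambda f:sum(9 if (q:=arm.inverse_kinematics(push(p),rot(p,f))) is None else abs(q[5]) for p in(-.08,.3,.8)))
open("fl","w").write(str(fl))
s=push(-.076,.05);arm.move_ptp(s+[0,0,.1],rot(-.076,fl));arm.servo_line(s,speed=.15)
print("f0",arm.get_ft_force(),arm.get_clock())
phi=-.12;log=[]
try:
  while phi<.75:
    arm.servo_line(push(phi),rot(phi,fl),speed=.06);f=ft(phi);log.append((round(phi,2),round(f,1)))
    if f>11:break
    phi+=.03
finally: print(log,arm.get_eef_pos(),push(phi),arm.get_clock())
E
```

```text
0 [array([ 0.07,  0.15,  1.55,  0.  ,  1.45, -1.58]), array([ 0.07,  0.3 ,  1.36,  0.  ,  1.48, -1.2 ]), array([ 0.  ,  0.47,  1.13, -0.  ,  1.54, -0.77])]
180 [array([ 0.07,  0.15,  1.55, -0.  ,  1.45,  1.57]), array([0.07, 0.3 , 1.36, 0.  , 1.48, 1.94]), array([ 0.  ,  0.47,  1.13, -0.  ,  1.54,  2.37])]
f0 [ 0.46941136 -0.38890194  0.77984051] 14.1833
[(-0.12, np.float64(-0.1)), (-0.09, np.float64(0.6)), (-0.06, np.float64(0.0)), (-0.03, np.float64(-0.2)), (0.0, np.float64(-0.1)), (0.03, np.float64(0.1)), (0.06, np.float64(1.6)), (0.09, np.float64(2.2)), (0.12, np.float64(0.6)), (0.15, np.float64(0.7)), (0.18, np.float64(1.1)), (0.21, np.float64(1.7)), (0.24, np.float64(1.8)), (0.27, np.float64(0.3)), (0.3, np.float64(1.2)), (0.33, np.float64(0.9)), (0.36, np.float64(1.0)), (0.39, np.float64(1.1)), (0.42, np.float64(0.7)), (0.45, np.float64(9.3)), (0.48, np.float64(16.5))] [0.64225287 0.09090783 0.08486081] [0.64822416 0.08828818 0.085     ] 19.6583
```

```bash
cat >> h.py <<'E'
def bend(tag):
    p,d=arm.capture("top");W=cloud("top",d);cv2.imwrite(f"pics/{tag}.png",p[:,:,::-1]);np.savez(tag+".npz",p=p,d=d)
    hsv=cv2.cvtColor(p,cv2.COLOR_RGB2HSV).astype(int);Z=W[...,2]
    m=((hsv[...,1]>150)&((hsv[...,0]<8)|(hsv[...,0]>172))&(Z>.095)&(Z<.13)).astype(np.uint8)
    n,l,s,c=cv2.connectedComponentsWithStats(m);out=[]
    for k in range(1,n):
        if s[k,4]>6:
            q=W[l==k].mean(0);out.append((int(s[k,4]),np.round(q[:2]*1000,1),round(np.hypot(*(q[:2]-N)),3),round(np.arctan2(*(q[:2]-N)),3)))
    return out
E
python3 - <<'E'
from h import *
fl=int(open("fl").read());phi=.48
print(bend("b0"))
log=[]
for phi in(.50,.52,.54,.56,.58):
    arm.servo_line(push(phi),rot(phi,fl),speed=.05);log.append((phi,round(ft(phi),1),np.round(arm.get_eef_pos()[:2],4)))
print(log);print(bend("b1"),arm.get_clock())
E
```

```text
[(40, array([601.6, -40.1]), np.float64(0.055), np.float64(0.405))]
[(0.5, np.float64(17.1), array([0.6455, 0.0898])), (0.52, np.float64(16.8), array([0.6489, 0.0886])), (0.54, np.float64(18.2), array([0.6523, 0.0873])), (0.56, np.float64(18.6), array([0.6556, 0.0859])), (0.58, np.float64(17.6), array([0.6588, 0.0844]))]
[(39, array([601.6, -41. ]), np.float64(0.054), np.float64(0.412))] 21.0083
```

```bash
python3 - <<'E'
from h import *
fl=int(open("fl").read());log=[]
for phi in(.60,.62,.635):
    arm.servo_line(push(phi),rot(phi,fl),speed=.05);log.append((phi,round(ft(phi),1),np.round(arm.get_eef_pos()[:2],4)))
print(log);print(bend("b2"),arm.get_clock())
p=cv2.imread("pics/b2.png")[110:260,220:400];cv2.imwrite("pics/b2c.png",cv2.resize(p,None,fx=4,fy=4,interpolation=cv2.INTER_CUBIC))
p,_=arm.capture("scene");cv2.imwrite("pics/sb2c.png",cv2.resize(p[140:260,250:430],None,fx=4,fy=4,interpolation=cv2.INTER_CUBIC)[:,:,::-1])
E
```

```text
[(0.6, np.float64(19.2), array([0.6621, 0.0828])), (0.62, np.float64(19.5), array([0.6653, 0.0812])), (0.635, np.float64(19.5), array([0.6677, 0.0799]))]
[(42, array([601.5, -40.1]), np.float64(0.055), np.float64(0.404))] 21.8083
```

View pics/sb2c.png

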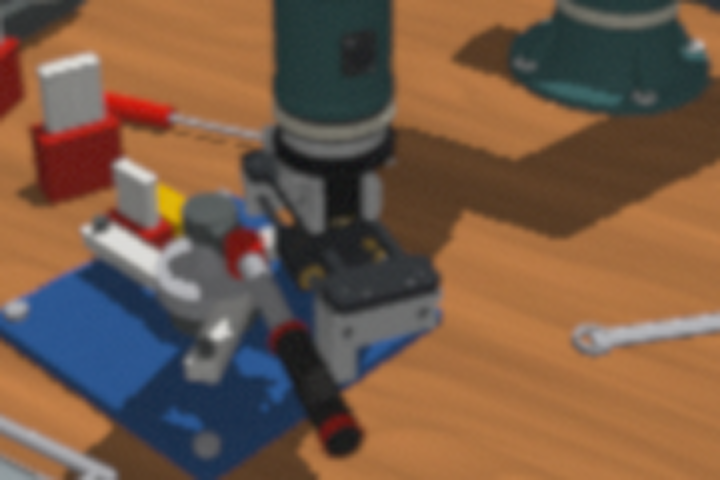

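View pics/b2c.png

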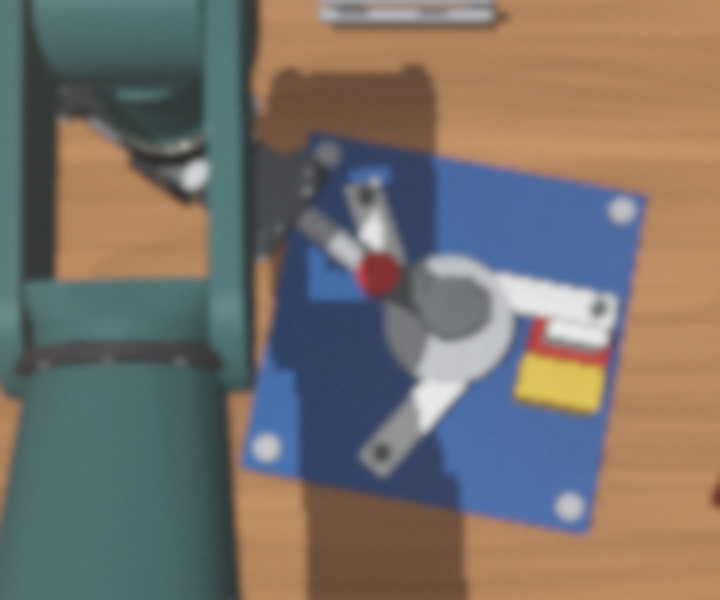

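The block is clamped between arm and post, scene crop (145,200) and top crop (570,345). The handle is visibly bent at the red knuckle, top crop (378,272), with an estimated bend of 0.2–0.26 rad. Now I'll ease it back.

```bash
python3 - <<'E'
from h import *
fl=int(open("fl").read());log=[]
for phi in np.arange(.605,.2,-.03):
    arm.servo_line(push(phi),rot(phi,fl),speed=.05);f=ft(phi);log.append((round(phi,2),round(f,1)))
    if f<1 and phi<.4:break
print(log)
e=push(phi,.06);arm.servo_line(e,speed=.1);arm.servo_line(e+[0,0,.15],speed=.2)
arm.move_ptp([.35,.1,.3],rot(phi,fl));
print(bend("b3"),arm.get_clock())
p=cv2.imread("pics/b3.png")[80:280,200:500];cv2.imwrite("pics/b3c.png",cv2.resize(p,None,fx=2.6,fy=2.6,interpolation=cv2.INTER_CUBIC))
E
```

```text
[(np.float64(0.6), np.float64(18.8)), (np.float64(0.57), np.float64(19.3)), (np.float64(0.54), np.float64(18.5)), (np.float64(0.51), np.float64(17.5)), (np.float64(0.48), np.float64(17.8)), (np.float64(0.45), np.float64(10.6)), (np.float64(0.42), np.float64(0.4)), (np.float64(0.39), np.float64(0.2))]
[(32, array([691.2, 148.3]), np.float64(0.263), np.float64(0.436)), (23, array([647.4,  57.6]), np.float64(0.163), np.float64(0.427)), (54, array([600.8, -40.8]), np.float64(0.054), np.float64(0.397))] 26.475
```

View pics/b3c.png

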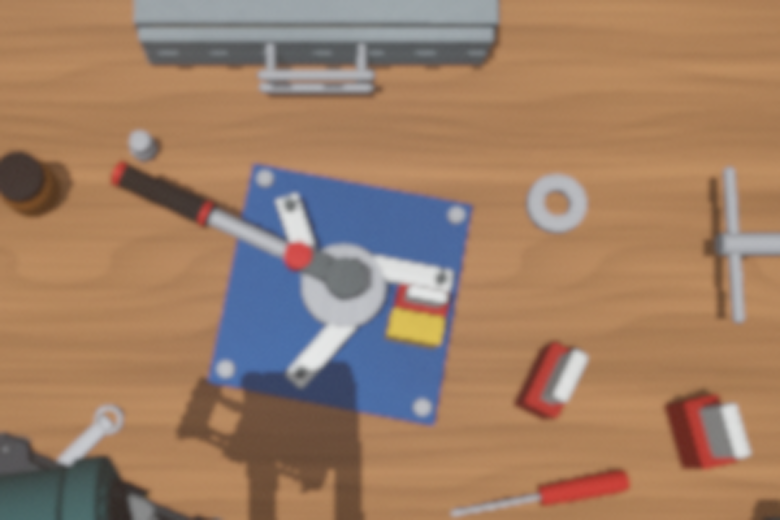

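The wrench is straight: the reds at crop (118,174), (206,213) and (298,256) are in line. The block is locked between post and arm, and the other things haven't moved. I'll hand it in.

```bash
python3 -c "
from plant import arm
print(arm.sign_off())"
```

```text
the job is handed in; nothing more can be done
None
```

The job is handed in: the smallest red block stands clamped between the post and the hub arm, the nut is tight, and the wrench broke over at its knuckle (about 0.2–0.26 rad, short of its end) and is straight again, with nothing else on the bench seen to move.

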